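Gauge a rounded board corner with radius leaves

TASK

Find which of the three radius leaves fits the rounded corner of the board in the middle of the bench: try their hollow ends on it, lying flat, until you have the one that nests instead of rocking or bridging. Press that leaf square onto the corner with a light hand, some 5 to 10 newtons (15 bruises the pine), for a moment, and then, keeping up the pressure, slide it about ten degrees round the corner to one side to prove that it stays nested. Leave it nested there, flat on the bench, with the other two leaves lying in their tray and nothing else disturbed.

Things in the scene. Friction and masses are not known exactly. Their poses are not given: they have to be found in the camera images.
- leaf_red: radius leaf: (mm) aluminium plate 10 thick, 48 wide, red grip fin on top. Origin under the fin's middle, on the underside; z up, x to the hollow end. Fin 44 (x) x 16 (y) x 36 high, top 46 above the underside: pinch across y. +x end: concave arc, radius 24, 38 degrees either side of x, bottom at x = 36, centre at x = 60. -x end: convex nose, radius 24. 0.11 to 0.22 kg
- leaf_yellow: radius leaf: (mm) aluminium plate 10 thick, 60 wide, yellow grip fin on top. Origin under the fin's middle, on the underside; z up, x to the hollow end. Fin 44 (x) x 16 (y) x 36 high, top 46 above the underside: pinch across y. +x end: concave arc, radius 30, 38 degrees either side of x, bottom at x = 36, centre at x = 66. -x end: convex nose, radius 30. 0.11 to 0.22 kg
- leaf_blue: radius leaf: (mm) aluminium plate 10 thick, 76 wide, blue grip fin on top. Origin under the fin's middle, on the underside; z up, x to the hollow end. Fin 44 (x) x 16 (y) x 36 high, top 46 above the underside: pinch across y. +x end: concave arc, radius 38, 38 degrees either side of x, bottom at x = 36, centre at x = 74. -x end: convex nose, radius 38. 0.11 to 0.22 kg
- leaf_red_arc (a point): centre of the concave arc of leaf_red (radius 24 mm), 60 mm ahead of the leaf's origin along its x, 5 mm above its underside; in the open, beyond the metal
- leaf_yellow_arc (a point): centre of the concave arc of leaf_yellow (radius 30 mm), 66 mm ahead of the leaf's origin along its x, 5 mm above its underside; in the open, beyond the metal
- leaf_blue_arc (a point): centre of the concave arc of leaf_blue (radius 38 mm), 74 mm ahead of the leaf's origin along its x, 5 mm above its underside; in the open, beyond the metal
- tray: plywood tray of the leaves, 122 (x) x 284 (y) mm, rim 16 mm high and 6 mm thick, floor 6 mm above the bench; origin under its centre. At the start each leaf lies flat in it, one of three places side by side along its y (88 mm apart), hollow end towards the tray's +x
- board_a: one of 3 fixed pine boards (mm): 38 thick, some 150 square, with a vertical corner rounded to 24, 30 or 38: all differ, which is untold. In question: the one at y -0.35 to 0.2 m; the others lie beyond |y| 0.5 m. Origin on the bench at the corner arc's centre; x along the diagonal into the wood, so the arc's middle lies one radius to -x; it spans 45 degrees each side. Iron holdfast, 81 high, at x beyond 60
- board_b: one of 3 fixed pine boards (mm): 38 thick, some 150 square, with a vertical corner rounded to 24, 30 or 38: all differ, which is untold. In question: the one at y -0.35 to 0.2 m; the others lie beyond |y| 0.5 m. Origin on the bench at the corner arc's centre; x along the diagonal into the wood, so the arc's middle lies one radius to -x; it spans 45 degrees each side. Iron holdfast, 81 high, at x beyond 60
- board_c: one of 3 fixed pine boards (mm): 38 thick, some 150 square, with a vertical corner rounded to 24, 30 or 38: all differ, which is untold. In question: the one at y -0.35 to 0.2 m; the others lie beyond |y| 0.5 m. Origin on the bench at the corner arc's centre; x along the diagonal into the wood, so the arc's middle lies one radius to -x; it spans 45 degrees each side. Iron holdfast, 81 high, at x beyond 60
- pencil: bystander: red carpenter's pencil, flat
- tape_measure: bystander: yellow tape measure, 60 mm high
- try_square: bystander: try square, wooden stock and steel blade, flat
- block_plane: bystander: small blue steel block plane
- sanding_block: bystander: cork sanding block, 33 mm high
- glue_bottle: bystander: white glue bottle, 165 mm high
- mug: bystander: blue mug, 95 mm high
- screwdriver: bystander: screwdriver, lying
Mind the look-alikes: they are no part of the job. What is shaped like the leaf_blue but purple is not meant.

How it is judged:
On the way, in this order (a step that is already met when the one before it is completed fails the run):
1. the fitting leaf is pressed (over 3 N) square (within 4 degrees) onto the middle board's corner for 0.4 s: arc centres within 2.5 mm in plan, flat, under 10 mm above the bench (((world y of board_b between -0.35 and 0.2 m and horizontal distance between leaf_red_arc and board_b below 0.0025 m and height (world z) of leaf_red between -0.003 and 0.01 m and angle between leaf_red's own z axis and vertical below 0.08 rad and contact force between leaf_red and board_b above 3 N and angle between the x axis of leaf_red and the x axis of board_b, either way round below 0.07 rad) or (world y of board_c between -0.35 and 0.2 m and horizontal distance between leaf_yellow_arc and board_c below 0.0025 m and height (world z) of leaf_yellow between -0.003 and 0.01 m and angle between leaf_yellow's own z axis and vertical below 0.08 rad and contact force between leaf_yellow and board_c above 3 N and angle between the x axis of leaf_yellow and the x axis of board_c, either way round below 0.07 rad) or (world y of board_a between -0.35 and 0.2 m and horizontal distance between leaf_blue_arc and board_a below 0.0025 m and height (world z) of leaf_blue between -0.003 and 0.01 m and angle between leaf_blue's own z axis and vertical below 0.08 rad and contact force between leaf_blue and board_a above 3 N and angle between the x axis of leaf_blue and the x axis of board_a, either way round below 0.07 rad))), for 0.4 s.
2. sliding round the corner, it is still nested and in contact (over 1 N) between 4.6 and 7 degrees off the diagonal (((world y of board_b between -0.35 and 0.2 m and horizontal distance between leaf_red_arc and board_b below 0.0025 m and height (world z) of leaf_red between -0.003 and 0.01 m and angle between leaf_red's own z axis and vertical below 0.08 rad and contact force between leaf_red and board_b above 1 N and angle between the x axis of leaf_red and the x axis of board_b, either way round between 0.08 and 0.122 rad) or (world y of board_c between -0.35 and 0.2 m and horizontal distance between leaf_yellow_arc and board_c below 0.0025 m and height (world z) of leaf_yellow between -0.003 and 0.01 m and angle between leaf_yellow's own z axis and vertical below 0.08 rad and contact force between leaf_yellow and board_c above 1 N and angle between the x axis of leaf_yellow and the x axis of board_c, either way round between 0.08 and 0.122 rad) or (world y of board_a between -0.35 and 0.2 m and horizontal distance between leaf_blue_arc and board_a below 0.0025 m and height (world z) of leaf_blue between -0.003 and 0.01 m and angle between leaf_blue's own z axis and vertical below 0.08 rad and contact force between leaf_blue and board_a above 1 N and angle between the x axis of leaf_blue and the x axis of board_a, either way round between 0.08 and 0.122 rad))), for 0.03 s.
3. still nested and pressed (over 3 N), it stands 7.5 to 20 degrees off the diagonal for 0.3 s (((world y of board_b between -0.35 and 0.2 m and horizontal distance between leaf_red_arc and board_b below 0.0025 m and height (world z) of leaf_red between -0.003 and 0.01 m and angle between leaf_red's own z axis and vertical below 0.08 rad and contact force between leaf_red and board_b above 3 N and angle between the x axis of leaf_red and the x axis of board_b, either way round between 0.13 and 0.35 rad) or (world y of board_c between -0.35 and 0.2 m and horizontal distance between leaf_yellow_arc and board_c below 0.0025 m and height (world z) of leaf_yellow between -0.003 and 0.01 m and angle between leaf_yellow's own z axis and vertical below 0.08 rad and contact force between leaf_yellow and board_c above 3 N and angle between the x axis of leaf_yellow and the x axis of board_c, either way round between 0.13 and 0.35 rad) or (world y of board_a between -0.35 and 0.2 m and horizontal distance between leaf_blue_arc and board_a below 0.0025 m and height (world z) of leaf_blue between -0.003 and 0.01 m and angle between leaf_blue's own z axis and vertical below 0.08 rad and contact force between leaf_blue and board_a above 3 N and angle between the x axis of leaf_blue and the x axis of board_a, either way round between 0.13 and 0.35 rad))), for 0.3 s.
At the end, for the whole second after the job is handed in: The fitting leaf lies flat on the bench, at rest, nested on the middle board's corner (arc centres within 2.5 mm in plan, within 20 degrees of the diagonal); the other two lie flat on the tray's floor (origins within 30 mm of its centre along its x, 120 mm along its y) (((world y of board_b between -0.35 and 0.2 m and horizontal distance between leaf_red_arc and board_b below 0.0025 m and height (world z) of leaf_red between -0.003 and 0.003 m and angle between each of leaf_red, leaf_yellow, leaf_blue's own z axis and vertical below 0.08 rad and angle between the x axis of leaf_red and the x axis of board_b, either way round below 0.35 rad and linear speed of each of leaf_red, leaf_yellow, leaf_blue below 0.02 m/s and x of leaf_yellow in the frame of tray between -0.03 and 0.03 m and y of leaf_yellow in the frame of tray between -0.12 and 0.12 m and z of each of leaf_yellow, leaf_blue in the frame of tray below 0.012 m and x of leaf_blue in the frame of tray between -0.03 and 0.03 m and y of leaf_blue in the frame of tray between -0.12 and 0.12 m) or (world y of board_c between -0.35 and 0.2 m and horizontal distance between leaf_yellow_arc and board_c below 0.0025 m and height (world z) of leaf_yellow between -0.003 and 0.003 m and angle between each of leaf_yellow, leaf_red, leaf_blue's own z axis and vertical below 0.08 rad and angle between the x axis of leaf_yellow and the x axis of board_c, either way round below 0.35 rad and linear speed of each of leaf_yellow, leaf_red, leaf_blue below 0.02 m/s and x of leaf_red in the frame of tray between -0.03 and 0.03 m and y of leaf_red in the frame of tray between -0.12 and 0.12 m and z of each of leaf_red, leaf_blue in the frame of tray below 0.012 m and x of leaf_blue in the frame of tray between -0.03 and 0.03 m and y of leaf_blue in the frame of tray between -0.12 and 0.12 m) or (world y of board_a between -0.35 and 0.2 m and horizontal distance between leaf_blue_arc and board_a below 0.0025 m and height (world z) of leaf_blue between -0.003 and 0.003 m and angle between each of leaf_blue, leaf_red, leaf_yellow's own z axis and vertical below 0.08 rad and angle between the x axis of leaf_blue and the x axis of board_a, either way round below 0.35 rad and linear speed of each of leaf_blue, leaf_red, leaf_yellow below 0.02 m/s and x of leaf_red in the frame of tray between -0.03 and 0.03 m and y of leaf_red in the frame of tray between -0.12 and 0.12 m and z of each of leaf_red, leaf_yellow in the frame of tray below 0.012 m and x of leaf_yellow in the frame of tray between -0.03 and 0.03 m and y of leaf_yellow in the frame of tray between -0.12 and 0.12 m))); the robot touches nothing.
It fails at once if a leaf is pressed against a board with more than 15 N (contact force between any of leaf_red, leaf_yellow, leaf_blue and board_b above 15 N or contact force between any of leaf_red, leaf_yellow, leaf_blue and board_c above 15 N or contact force between any of leaf_red, leaf_yellow, leaf_blue and board_a above 15 N).
It fails at once if a bystander is moved by more than 25 mm or the glue bottle or mug tipped (distance of any of pencil, tape_measure, try_square, block_plane, sanding_block, glue_bottle, mug, screwdriver from where it was at the start of the episode above 0.025 m or angle between any of glue_bottle, mug's own z axis and vertical above 0.3 rad).
It also fails if it takes over 72 s, if anything falls off the work surface, if the arm or the gripper's body presses on something with over 40 N, if the wrist force passes 120 N, or if a joint passes its speed limit or range.

ROBOT

A 6-joint arm with a two-finger parallel gripper is mounted at the origin on the work surface. World frame = base frame: x ahead of the robot, y to its left, z up, the work surface at z = 0. Lengths are in m, angles in rad, forces in N, time in s.
With the tool pointing down it reaches from about 0.375 to 0.925 m from the base axis. Payload 5.7 kg.
Tool frame: the origin (TCP) lies midway between the tips of the shut fingers; the grasp point (between the pads) lies 19 mm behind it; z points along the fingers, x is the direction in which the jaws open and shut, and the axes are right-handed (so a half turn about z gives the same grasp; the last joint's range is limited). The gripper opens to 88 mm and grips with 3 to 60 N. Pads are 20 mm wide; open, the fingers measure 115 mm over their backs; the gripper's body (75 mm by 178 mm) begins 61 mm behind the grasp point.
Start: joints at [-1.39, 0.359, 1.51, -0, 1.272, -0.115], TCP at [0.175, -0.574, 0.223] pointing down, gripper open.
Joint ranges: [-2.97, 2.97], [-1.01, 2.36], [0.21, 2.38], [-0.96, 4.11], [0.2, 2.71], [-2.98, 2.98]. Speed limits (rad/s): [2.39, 2.39, 3.14, 3.14, 3.14, 3.14].

INTERFACE

Orientations are given as a unit quaternion [x, y, z, w].
In Python, from bench import move_ptp, servo_line, goto_joints, move_gripper, sleep, inverse_kinematics, capture, PlanningError, close_job, spot_in, silhouettes, current_clock, current_joint_pos, current_qvel, current_joint_torque, current_position, current_orientation, current_force, current_torque, current_finger_gap gives the robot as it stands. Calls block until the motion is done:
- move_ptp(position, orientation): joint-space move of the TCP to a pose.
- servo_line(position, orientation=None, rate=0.15, contact_N=None): straight line of the TCP; orientation=None keeps the orientation; rate is the mean speed in m/s. With contact_N (N) it stops when the force on the tool has changed by that much, and returns True; else False.
- goto_joints(angles): joint-space move.
- move_gripper(opening): finger opening in m; the grip force is fixed at half the most; returns when the fingers have stopped.
- sleep(seconds).
- inverse_kinematics(position, orientation): joint angles nearest the present ones, or None.
- capture(name): name is "scene" or "side" or "wrist"; returns a dict with "image" (420x560x3 uint8, blue, green, red), "range_z" (420x560 float32, m along the optical axis (not along the pixel's ray), 0 where there is no reading), "intrinsics" (3x3 intrinsics, pixels), "k1" (the pictures are not rectified: a ray, as slopes to the right and down, at radius r is drawn at 1 + k1 r^2 times it, then the intrinsics apply), "R" (3x3) and "t" (3): a world point X has camera coordinates R X + t. Camera axes: x right, y down, z forward; pixel columns grow to the right and rows downward; lengths in m; the calibration is good to about 2 mm. A picture is of the moment at which its call begins.
A pose or a line that the arm cannot do raises PlanningError and nothing moves.
- close_job(): hands the job in, once; it reports no verdict.
Trained networks look in the newest picture that a camera, given by its name, has taken for a name from the list of things; names that differ only in an ending like _2 or _b are one class to them, and where a whole thing is asked for, a point or a joint stands for the part that bears it (a point fixed in the world has none). Each returns a list of dicts, best first, with "conf" (0 to 1); they miss things now and then, are a little off and sometimes report something else, mostly with a low value. They report only what shows in the picture. A call takes as long as a camera call. They do not tell look-alikes from the thing itself.
- spot_in(camera, query): "xy" ([column, row] in pixels, amid what is visible of it).
- silhouettes(camera, query): "region" (420x560 bool, what is visible of it) and "xy" ([column, row] in pixels, amid what is visible of it).
Readings, each from a call of its own:
- current_clock(): time.
- current_joint_pos(): joint angles.
- current_qvel(): joint speeds.
- current_joint_torque(): joint torques, N m.
- current_position(): TCP position.
- current_orientation(): TCP orientation.
- current_force(): force on the tool from outside, world axes, zero at the start.
- current_torque(): the same for the moment, N m.
- current_finger_gap(): finger opening in m.
Only numpy, scipy, OpenCV 4.12 (cv2) and the standard library are available. Lean on these libraries where they do the work, as an engineer would, in place of code of your own. Each camera call takes 0.05 s, during which the arm holds its last target.

## Working session

There is one attempt and no reset: what is moved stays moved. The work goes in short steps, each a Python script; the robot and the scene stay as the last script left them, time stands still between calls to the robot, and variables do not carry over. Pictures are saved under pics/ and viewed, and the job is handed in when it is done.

```bash
ls; mkdir -p pics; cat > h.py <<'E'
import numpy as np, cv2
from bench import *
def save(c,n): cv2.imwrite(f'pics/{n}.png',c['image'])
def pix2ray(c,uv):
    K=c['intrinsics'];k1=c['k1']
    uv=np.atleast_2d(np.array(uv,float))
    d=np.stack([(uv[:,0]-K[0,2])/K[0,0],(uv[:,1]-K[1,2])/K[1,1]],1)
    s=d.copy()
    for _ in range(30):
        r2=(s**2).sum(1,keepdims=True); s=d/(1+k1*r2)
    return s
def on_plane(c,uv,z):
    s=pix2ray(c,uv); R=np.array(c['R']);t=np.array(c['t'])
    d=np.c_[s,np.ones(len(s))]@R   # R^T d
    o=-R.T@t
    l=(z-o[2])/d[:,2]
    return o+d*l[:,None]
def cloud(c):
    h,w=c['range_z'].shape
    v,u=np.mgrid[:h,:w]
    s=pix2ray(c,np.c_[u.ravel(),v.ravel()])
    z=c['range_z'].ravel()[:,None]
    P=(np.c_[s*z,z]-np.array(c['t']))@np.array(c['R'])
    P[z[:,0]==0]=np.nan
    return P.reshape(h,w,3)
def proj(c,X):
    X=np.atleast_2d(X); p=X@np.array(c['R']).T+np.array(c['t'])
    s=p[:,:2]/p[:,2:]; r2=(s**2).sum(1,keepdims=True); s=s*(1+c['k1']*r2)
    K=c['intrinsics']; return np.c_[s[:,0]*K[0,0]+K[0,2],s[:,1]*K[1,1]+K[1,2]]
def qdown(yaw):
    # tool z down; tool x = (cos yaw, sin yaw)
    from scipy.spatial.transform import Rotation as Ro
    x=np.array([np.cos(yaw),np.sin(yaw),0]);z=np.array([0,0,-1.]);y=np.cross(z,x)
    return Ro.from_matrix(np.c_[x,y,z]).as_quat()
E
python3 - <<'E'
from h import *
print(current_clock(),current_position(),current_orientation(),current_force(),current_finger_gap())
for n in ['scene','side','wrist']:
    c=capture(n);save(c,n+'0')
    print(n,c['intrinsics'].tolist() if hasattr(c['intrinsics'],'tolist') else c['intrinsics'],c['k1'],(-np.array(c['R']).T@np.array(c['t'])).round(3))
    for q in ['leaf_red','leaf_yellow','leaf_blue','tray','board_a']:
        for s in spot_in(n,q): print(q,round(s['conf'],2),np.round(s['xy'],1))
E
```

```text
pics
0.0 [ 0.17477957 -0.57325816  0.22181719] [ 8.03586680e-01 -5.95187044e-01 -6.61342529e-04 -6.27067401e-04] [ 0.13988435 -0.81474799 -0.72828272] 0.08793393514082629
scene [[389.86946287999285, 0.0, 278.09786779523745], [0.0, 389.86946287999285, 212.30453303882598], [0.0, 0.0, 1.0]] 0.020532433057032104 [0.835 0.474 1.015]
leaf_red 0.66 [301.2 275.9]
leaf_yellow 0.86 [351.1 317.9]
leaf_blue 0.79 [388.5 276.7]
leaf_blue 0.76 [326.5 296.8]
leaf_blue 0.73 [437.6 291. ]
leaf_blue 0.67 [338.5 309.2]
tray 0.58 [316.9 308.4]
board_a 0.91 [169.7 107.2]
board_a 0.88 [198.5 212.8]
board_a 0.58 [415.7 379.9]
side [[418.0060867813572, 0.0, 291.3905716230125], [0.0, 418.0060867813572, 207.8036986169741], [0.0, 0.0, 1.0]] -0.01430864341878947 [0.441 1.304 0.921]
leaf_red 0.7 [278.2 243.8]
leaf_red 0.55 [199.9 290. ]
leaf_yellow 0.72 [281.  282.7]
leaf_blue 0.92 [283.3 259.4]
leaf_blue 0.86 [365.2 303.7]
leaf_blue 0.76 [338.3 272.5]
tray 0.8 [289.8 273.5]
board_a 0.84 [254.9 192.3]
board_a 0.81 [293.6 145.8]
board_a 0.74 [289.6 330.5]
wrist [[294.1166982461671, 0.0, 280.30097155788434], [0.0, 294.1166982461671, 213.95240128635294], [0.0, 0.0, 1.0]] -0.06139945989402226 [ 0.249 -0.55   0.384]
```

View pics/scene0.png

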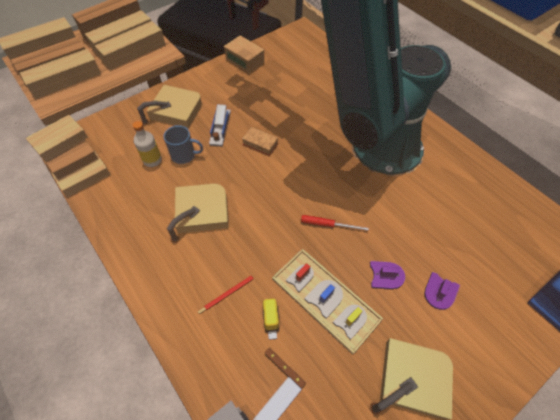

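View pics/side0.png

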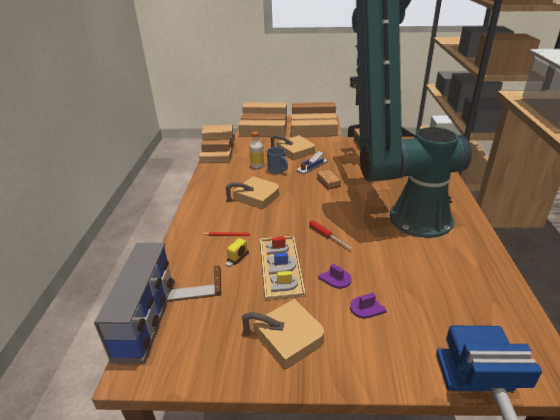

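View pics/wrist0.png

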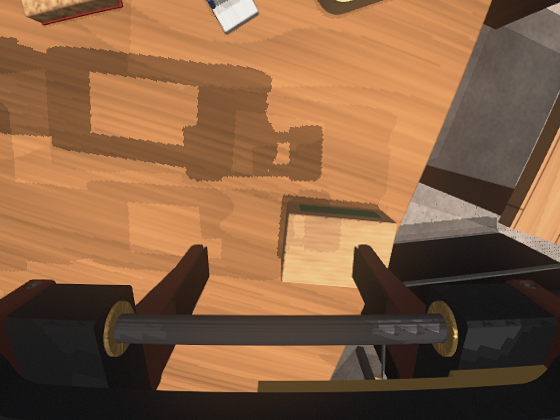

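The scene picture shows the tray at about (325,300) with red (302,271), blue (326,293) and yellow (354,317) leaves. The middle board is at (201,208) with its holdfast at the left. Two purple decoys are at (388,275) and (441,290). In the side view the tray is at (281,266) and the middle board at (255,192). Next I'll get rough positions.

```bash
python3 - <<'E'
from h import *
for n in ['scene','side']:
    c=capture(n); P=cloud(c)
    for q in ['leaf_red','leaf_yellow','leaf_blue','tray','board_a','pencil','tape_measure','screwdriver','mug','glue_bottle','try_square','block_plane','sanding_block']:
        for s in silhouettes(n,q)[:4]:
            p=P[s['region']]; p=p[~np.isnan(p[:,0])]
            if len(p)==0: continue
            print(n,q,round(s['conf'],2),np.round(s['xy']),'med',np.median(p,0).round(3),'lo',np.percentile(p,3,axis=0).round(3),'hi',np.percentile(p,97,axis=0).round(3))
E
```

```text
scene leaf_red 0.75 [300. 276.] med [0.541 0.195 0.018] lo [0.503 0.169 0.012] hi [0.567 0.215 0.054]
scene leaf_yellow 0.7 [352. 318.] med [0.511 0.362 0.017] lo [0.471 0.334 0.013] hi [0.54  0.388 0.054]
scene leaf_yellow 0.47 [304. 278.] med [0.539 0.195 0.018] lo [0.501 0.169 0.012] hi [0.565 0.215 0.054]
scene leaf_blue 0.78 [436. 292.] med [0.27  0.45  0.011] lo [0.223 0.411 0.005] hi [0.305 0.481 0.047]
scene leaf_blue 0.7 [326. 293.] med [0.521 0.277 0.017] lo [0.474 0.239 0.012] hi [0.556 0.311 0.053]
scene leaf_blue 0.65 [390. 277.] med [0.347 0.33  0.011] lo [0.301 0.281 0.003] hi [0.387 0.364 0.048]
scene tray 0.83 [338. 309.] med [0.519 0.29  0.007] lo [0.447 0.139 0.002] hi [0.586 0.412 0.018]
scene tray 0.54 [226. 294.] med [0.725 0.105 0.007] lo [ 0.647  0.093 -0.002] hi [0.8   0.112 0.012]
scene board_a 0.63 [169. 107.] med [ 0.499 -0.579  0.039] lo [ 0.408 -0.668  0.001] hi [ 0.601 -0.495  0.073]
scene board_a 0.59 [196. 209.] med [ 0.645 -0.141  0.038] lo [ 0.565 -0.235  0.009] hi [ 0.747 -0.077  0.073]
scene board_a 0.59 [417. 380.] med [0.487 0.551 0.038] lo [0.4
[... 2503 characters left out ...]
 ] lo [0.637 0.211 0.004] hi [0.694 0.267 0.061]
side screwdriver 0.54 [319. 226.] med [0.383 0.09  0.021] lo [0.348 0.055 0.003] hi [0.418 0.124 0.028]
side glue_bottle 0.82 [254. 152.] med [ 0.658 -0.409  0.08 ] lo [ 0.632 -0.43   0.012] hi [ 0.687 -0.396  0.162]
side try_square 0.84 [198. 292.] med [0.757 0.398 0.011] lo [0.699 0.306 0.003] hi [0.844 0.427 0.02 ]
side block_plane 0.61 [311. 165.] med [ 0.407 -0.406  0.026] lo [ 0.353 -0.454  0.003] hi [ 0.46  -0.351  0.054]
side block_plane 0.57 [289. 331.] med [0.482 0.568 0.038] lo [0.403 0.485 0.004] hi [0.592 0.648 0.071]
side sanding_block 0.89 [330. 180.] med [ 0.336 -0.247  0.031] lo [ 0.291 -0.312  0.002] hi [ 0.376 -0.216  0.037]
```

```bash
python3 - <<'E'
from h import *
from scipy.spatial.transform import Rotation as Ro
c=capture('wrist')
T=Ro.from_quat(current_orientation()).as_matrix();p=np.array(current_position())
R=np.array(c['R']);t=np.array(c['t'])
o=-R.T@t
print('cam in tool',T.T@(o-p),'axis in tool',(T.T@R.T).round(3))
t0=current_clock()
# choose yaw so camera at +y/-y side; look at board corner (0.58,-0.11)
for yaw in np.deg2rad([0,45,90,135,180,-135,-90,-45]):
    print(np.rad2deg(yaw), inverse_kinematics([0.55,-0.1,0.3],qdown(yaw)))
E
```

```text
cam in tool [-0.00085064 -0.07790695 -0.16156082] axis in tool [[ 1.    -0.001  0.001]
 [ 0.001  0.959  0.283]
 [-0.001 -0.283  0.959]]
0.0 [-3.03419775e-01  2.38210852e-01  1.49051979e+00 -4.44089210e-16
  1.41286201e+00 -3.03419775e-01]
45.0 [-3.03419775e-01  2.38210852e-01  1.49051979e+00 -4.44089210e-16
  1.41286201e+00 -1.08881794e+00]
90.0 [-3.03419775e-01  2.38210852e-01  1.49051979e+00 -4.44089210e-16
  1.41286201e+00 -1.87421610e+00]
135.0 [-3.03419775e-01  2.38210852e-01  1.49051979e+00 -4.44089210e-16
  1.41286201e+00 -2.65961426e+00]
180.0 [-3.03419775e-01  2.38210852e-01  1.49051979e+00 -4.44089210e-16
  1.41286201e+00  2.83817288e+00]
-135.0 [-3.03419775e-01  2.38210852e-01  1.49051979e+00 -4.44089210e-16
  1.41286201e+00  2.05277472e+00]
-90.0 [-3.03419775e-01  2.38210852e-01  1.49051979e+00 -4.44089210e-16
  1.41286201e+00  1.26737655e+00]
-45.0 [-3.03419775e-01  2.38210852e-01  1.49051979e+00 -4.44089210e-16
  1.41286201e+00  4.81978389e-01]
```

```bash
python3 - <<'E'
from h import *
import pickle
out=[]
for i,(x,y,z,yaw) in enumerate([(0.60,-0.12,0.20,90),(0.56,-0.10,0.16,45),(0.52,0.24,0.22,90),(0.50,0.33,0.22,90)]):
    move_ptp([x,y,z],qdown(np.deg2rad(yaw)))
    c=capture('wrist');save(c,f'w1_{i}');out.append(c)
    print(current_clock(),np.round(current_position(),4))
pickle.dump(out,open('w1.pkl','wb'))
a=[cv2.imread(f'pics/w1_{i}.png') for i in range(4)]
m=np.vstack([np.hstack(a[:2]),np.hstack(a[2:])]);cv2.imwrite('pics/m1.png',cv2.resize(m,(800,600)))
E
```

```text
4.625 [ 0.5999 -0.1209  0.2   ]
5.4583 [ 0.5607 -0.1006  0.1605]
6.8167 [0.5204 0.2388 0.2197]
7.325 [0.5003 0.329  0.2196]
```

View pics/m1.png

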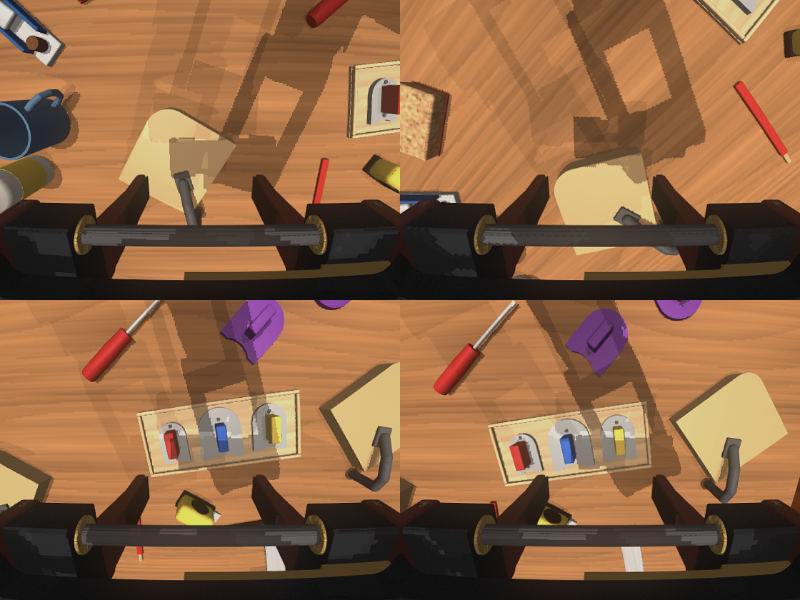

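The wrist pictures show the middle board with its rounded corner toward the robot (full-resolution pixel about (225,155) in the first view). The tray holds red, blue and yellow with fins clearly visible. Next I'll fit the corner and the leaf poses.

```bash
cat > fit.py <<'E'
from h import *
from scipy.optimize import least_squares
def board_pts(c,zt,seed=None):
    P=cloud(c); z=P[...,2]
    m=(np.abs(z-0.038)<0.008)&(P[...,1]>-0.30)&(P[...,1]<-0.02)&(P[...,0]>0.5)&(P[...,0]<0.8)
    m=m.astype(np.uint8)
    n,l,s,_=cv2.connectedComponentsWithStats(m)
    k=1+np.argmax(s[1:,4]); m=(l==k)
    zz=np.median(z[m])
    cs,_=cv2.findContours(m.astype(np.uint8),cv2.RETR_EXTERNAL,cv2.CHAIN_APPROX_NONE)
    ct=max(cs,key=len)[:,0,:].astype(float)
    return m,ct,zz
def sdf(p,q):
    cx,cy,phi,r=p
    d=q-[cx,cy]; ux=np.array([np.cos(phi),np.sin(phi)]);uy=np.array([-ux[1],ux[0]])
    a=d@ux;b=np.abs(d@uy)
    # corner frame, x into wood; edges at +-45deg. arc spans within 45deg of -x
    ang=np.arctan2(b,-a)
    circ=np.hypot(a,b)-r
    line=(-a+b)/np.sqrt(2)-r
    return np.where(ang<np.pi/4,circ,line)
def fit(q,p0,maxd=0.10):
    for _ in range(5):
        s=sdf(p0,q); d=q-np.array(p0[:2]); 
        k=(np.abs(s)<0.006)&(np.hypot(*d.T)<maxd)
        r=least_squares(lambda p:sdf(p,q[k]),p0,loss='soft_l1',f_scale=0.0007); p0=r.x
    return p0,k,np.sqrt(np.mean(sdf(p0,q[k])**2))
E
python3 - <<'E'
from fit import *
import pickle
o=pickle.load(open('w1.pkl','rb'))
for i in (0,1):
    c=o[i]; m,ct,zz=board_pts(c,0.038)
    print(i,m.sum(),zz)
    # expand half pixel outwards: contour is centre of boundary pixels; 
    q=on_plane(c,ct,0.038)[:,:2]
    q=q[(ct[:,1]<330)]
    im=c['image'].copy()
    i0=np.argmin(q[:,0]-0.0*q[:,1]); 
    for phi0 in (np.deg2rad(-30),np.deg2rad(0),np.deg2rad(-60)):
        c0=q[i0]+0.03*np.array([np.cos(phi0),np.sin(phi0)])
        p,k,e=fit(q,[*c0,phi0,0.03]); print(np.round(p[:2],4),np.rad2deg(p[2]).round(2),'r',p[3].round(4),k.sum(),e.round(5))
        for r in (0.024,0.030,0.038):
            g=least_squares(lambda s:sdf([*s,r],q[k]),p[:3]); print('   ',r,np.round(g.x,4),np.sqrt(np.mean(g.fun**2)).round(6))
    for u in ct: cv2.circle(im,tuple(int(v) for v in u),0,(255,0,0),-1)
    cv2.imwrite(f'pics/ct{i}.png',im[60:340,60:460])
a=np.hstack([cv2.imread(f'pics/ct{i}.png') for i in (0,1)]);cv2.imwrite('pics/ct.png',a)
for i in (2,3):
    c=o[i];P=cloud(c)
    ok=(P[...,1]>0.12)&(P[...,1]<0.44)&(P[...,0]>0.44)&(P[...,0]<0.60)
    hsv=cv2.cvtColor(c['image'],cv2.COLOR_BGR2HSV)
    for n,lo,hi in (('floor',.0,.009),('rim',0.0125,.019),('fin',.045,.06)):
        k=ok&(P[...,2]>lo)&(P[...,2]<hi); print(i,n,k.sum(),np.median(P[k],0).round(4),P[k].std(0).round(4))
    k=ok&(P[...,2]>.045)&(P[...,2]<.06)
    nl,l,s,_=cv2.connectedComponentsWithStats(k.astype(np.uint8))
    for j in range(1,nl):
        if s[j,4]<60: continue
        p=P[l==j]; ctr,(w,h),ang=cv2.minAreaRect((p[:,:2]*1000).astype(np.float32))
        print('  fin',s[j,4],np.round(ctr,1),round(w,1),round(h,1),round(ang,1),'z',np.median(p[:,2]).round(4),'hsv',np.median(hsv[l==j],0), 'mean',p.mean(0).round(4))
E
```

```text
0 13168 0.03759505786084394
[ 0.5883 -0.1691] 15.06 r 0.0401 190 0.00041
    0.024 [ 0.5679 -0.1749  0.2654] 0.001883
    0.03 [ 0.5756 -0.1727  0.2643] 0.001283
    0.038 [ 0.5858 -0.1699  0.263 ] 0.000485
[ 0.5883 -0.1691] 15.06 r 0.0401 190 0.00041
    0.024 [ 0.5679 -0.1749  0.2654] 0.001883
    0.03 [ 0.5756 -0.1727  0.2643] 0.001283
    0.038 [ 0.5858 -0.1699  0.263 ] 0.000485
[ 0.5883 -0.1691] 15.05 r 0.0401 189 0.00041
    0.024 [ 0.5679 -0.1749  0.2649] 0.001886
    0.03 [ 0.5756 -0.1727  0.2639] 0.001285
    0.038 [ 0.5858 -0.1699  0.2628] 0.000485
1 11321 0.03765788824548322
[ 0.5881 -0.1675] 14.58 r 0.0412 181 0.00065
    0.024 [ 0.5665 -0.1733  0.2675] 0.00193
    0.03 [ 0.5743 -0.1712  0.2653] 0.001384
    0.038 [ 0.5843 -0.1685  0.26  ] 0.000711
[ 0.5881 -0.1675] 14.58 r 0.0412 181 0.00065
    0.024 [ 0.5665 -0.1733  0.2675] 0.00193
    0.03 [ 0.5743 -0.1712  0.2653] 0.001384
    0.038 [ 0.5843 -0.1685  0.26  ] 0.000711
[ 0.5503 -0.0433] -84.71 r -0.0665 6 0.00037
    0.024 [ 0.5748 -0.1552 -1.4245] 0.000379
    0.03 [ 0.5792 -0.1593 -1.3694] 0.000383
    0.038 [ 0.585
[... 254 characters left out ...]
 22. 154. 206.] mean [0.5015 0.3602 0.0511]
  fin 514 [516.5 275.1] 42.8 16.1 9.4 z 0.0513 hsv [112.  149.5 152. ] mean [0.5156 0.2748 0.0512]
  fin 515 [528.8 191. ] 42.5 16.3 9.6 z 0.0513 hsv [  3. 177. 148.] mean [0.5277 0.1914 0.0511]
3 floor 10744 [0.5045 0.2811 0.0054] [0.0449 0.093  0.0023]
3 rim 8609 [0.5102 0.2912 0.0155] [0.0361 0.0756 0.0009]
3 fin 1551 [0.5147 0.2753 0.0513] [0.0167 0.0694 0.0013]
  fin 512 [501.6 361.6] 44.3 16.1 6.7 z 0.0513 hsv [ 22. 158. 186.] mean [0.5007 0.3612 0.0512]
  fin 509 [515.8 275.1] 43.6 16.3 9.3 z 0.0512 hsv [111. 153. 202.] mean [0.5151 0.2756 0.0511]
  fin 530 [528.8 191.4] 43.5 16.8 9.9 z 0.0514 hsv [  2. 183. 215.] mean [0.5278 0.1923 0.0509]
```

View pics/ct.png

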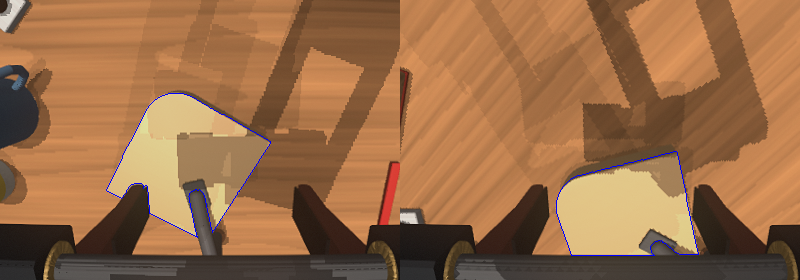

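The corner fit from both views gives a radius of 38 to 41 mm, centre near (0.585,-0.169) and diagonal near 15°. That is blue's radius, so blue goes on first. The fin tops measure z ≈ 0.0513 in both views (text: 52 mm), and the floor about 0.0055.

```bash
python3 - <<'E'
from h import *
yaw=np.deg2rad(9.4+90); q=qdown(yaw)
move_ptp([0.5155,0.275,0.12],q)
move_gripper(0.045)
print(servo_line([0.5155,0.275,0.021],q,rate=0.06,contact_N=8), np.round(current_position(),4),current_force(),current_clock())
move_gripper(0.0)
print('gap',current_finger_gap(),current_force(),np.round(current_position(),4))
servo_line([0.5155,0.275,0.12],q,rate=0.08)
print('lift gap',current_finger_gap(),current_force(),np.round(current_position(),4),current_clock())
c=capture('wrist');save(c,'w2')
E
```

```text
False [0.5158 0.2751 0.0213] [ 0.16694244  0.17950163 -0.41151055] 10.475
gap 0.015494610888251732 [ 0.33817482 -0.78846688  1.47620243] [0.5156 0.2749 0.0211]
lift gap 0.015625796867702994 [ 0.73876439 -0.27289575 -1.32398167] [0.5151 0.2748 0.1194] 12.425
```

View pics/w2.png

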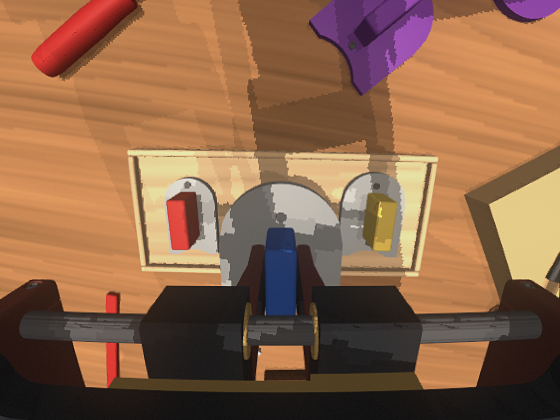

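Blue is held: the gap is 15.6 mm and the wrist view shows its nose and fin square between the fingers at (281,270). Next I'll approach the corner.

```bash
cat > n.py <<'E'
from h import *
PHI=np.deg2rad(15.0); C0=np.array([0.585,-0.1692])
L=0.074
def pose(C,th,back,z,lat=0):
    u=np.array([np.cos(th),np.sin(th)]); v=np.array([-u[1],u[0]])
    p=C-(L+back)*u+lat*v
    return [*p,z],qdown(th+np.pi/2)
def F(b,th,n=5):
    f=[]
    for _ in range(n): f.append(np.array(current_force())); sleep(0.01)
    f=np.mean(f,0)-b
    u=np.array([np.cos(th),np.sin(th)]); v=np.array([-u[1],u[0]])
    return np.array([f[:2]@u,f[:2]@v,f[2]])
E
python3 - <<'E'
from n import *
np.save('x.npy',0)
p,q=pose(C0,PHI,0.02,0.10); move_ptp(p,q)
p,q=pose(C0,PHI,0.02,0.018); servo_line(p,q,rate=0.08)
sleep(0.2)
b=np.mean([np.array(current_force()) for _ in range(5)],0); bt=np.array(current_torque()); np.save('b.npy',b); np.save('bt.npy',bt)
print('base',b,bt,np.round(current_position(),4),current_clock())
c=capture('wrist');save(c,'w3')
p,q=pose(C0,PHI,0.004,0.018); h=servo_line(p,q,rate=0.02,contact_N=2.5)
print(h,np.round(current_position(),4),F(b,PHI),current_clock())
if not h:
  p,q=pose(C0,PHI,-0.006,0.018); h=servo_line(p,q,rate=0.006,contact_N=2.5)
  print(h,np.round(current_position(),4),F(b,PHI),np.array(current_torque())-bt,current_clock())
P=np.array(current_position());u=np.array([np.cos(PHI),np.sin(PHI)])
print('along',(C0-P[:2])@u,'lat',(P[:2]-C0)@[-u[1],u[0]])
c=capture('wrist');save(c,'w4')
cv2.imwrite('pics/m4.png',np.vstack([cv2.imread('pics/w3.png')[60:300],cv2.imread('pics/w4.png')[60:300]]))
E
```

```text
base [ 0.68455501  0.25928561 -1.82112614] [ 0.01562472 -0.06212363 -0.03301818] [ 0.4945 -0.1937  0.0185] 15.5667
False [ 0.5095 -0.1894  0.018 ] [-0.84420118  0.32760067  0.1276352 ] 16.6083
True [ 0.5114 -0.1885  0.0175] [-0.76135203  0.29366752  0.25213399] [ 0.1067399  -0.115073    0.01319857] 17.3667
along 0.07626801603815421 lat 0.0006109327340174794
```

View pics/m4.png

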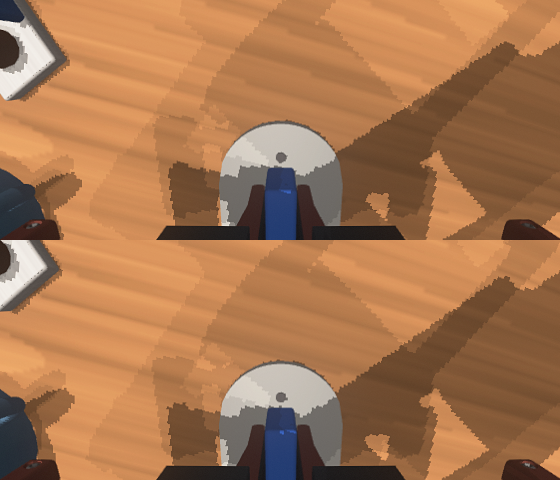

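The leaf is level and square in the hand. The guard tripped, but the steady force is only about 0.8 N, so I'll continue in small steps and log the force.

```bash
python3 - <<'E'
from n import *
b=np.load('b.npy');bt=np.load('bt.npy')
u=np.array([np.cos(PHI),np.sin(PHI)]);v=np.array([-u[1],u[0]])
back=0.002
for i in range(12):
    p,q=pose(C0,PHI,back,0.018); servo_line(p,q,rate=0.01)
    f=F(b,PHI,4); P=np.array(current_position())
    print(round(back*1e3,2),'F',f.round(2),'tz',(np.array(current_torque())-bt)[2].round(3),'along',((C0-P[:2])@u*1e3).round(2),'lat',((P[:2]-C0)@v*1e3).round(2),'z',P[2].round(4),round(current_clock(),2))
    if f[0]<-3.5 or abs(f[1])>4: break
    back-=0.0005
np.save('x.npy',back)
E
```

```text
2.0 F [-1.23 -0.05  0.01] tz 0.018 along 76.11 lat 0.1 z 0.0179 17.72
1.5 F [-1.84 -0.7   0.06] tz 0.005 along 75.81 lat 0.12 z 0.0179 18.0
1.0 F [-5.12 -1.11  1.27] tz -0.118 along 75.68 lat 0.2 z 0.0179 18.28
```

```bash
python3 - <<'E'
from n import *
b=np.load('b.npy');bt=np.load('bt.npy')
u=np.array([np.cos(PHI),np.sin(PHI)]);v=np.array([-u[1],u[0]])
back=0.001
for lat in (0,-0.0004,-0.0008,-0.0012):
    p,q=pose(C0,PHI,back,0.018,lat); servo_line(p,q,rate=0.01); sleep(0.1)
    f=F(b,PHI,4); P=np.array(current_position())
    print(lat,round(back*1e3,2),'F',f.round(2),'tz',(np.array(current_torque())-bt)[2].round(3),'along',((C0-P[:2])@u*1e3).round(2),'lat',((P[:2]-C0)@v*1e3).round(2),'z',P[2].round(4),round(current_clock(),2))
    if abs(f[0])>9 or f[1]>1.2: break
c=capture('scene');save(c,'s5')
cv2.imwrite('pics/s5c.png',cv2.resize(c['image'][140:290,130:330],(800,600),interpolation=cv2.INTER_CUBIC))
E
```

```text
0 1.0 F [-6.07 -1.17  1.44] tz -0.153 along 75.62 lat 0.22 z 0.0179 18.67
-0.0004 1.0 F [-5.79 -0.74  0.57] tz -0.104 along 75.49 lat -0.09 z 0.0178 19.05
-0.0008 1.0 F [-4.97  0.05 -1.06] tz -0.015 along 75.17 lat -0.63 z 0.0179 19.43
-0.0012 1.0 F [-4.02 -0.6  -1.47] tz -0.066 along 74.72 lat -1.41 z 0.018 19.82
```

View pics/s5c.png

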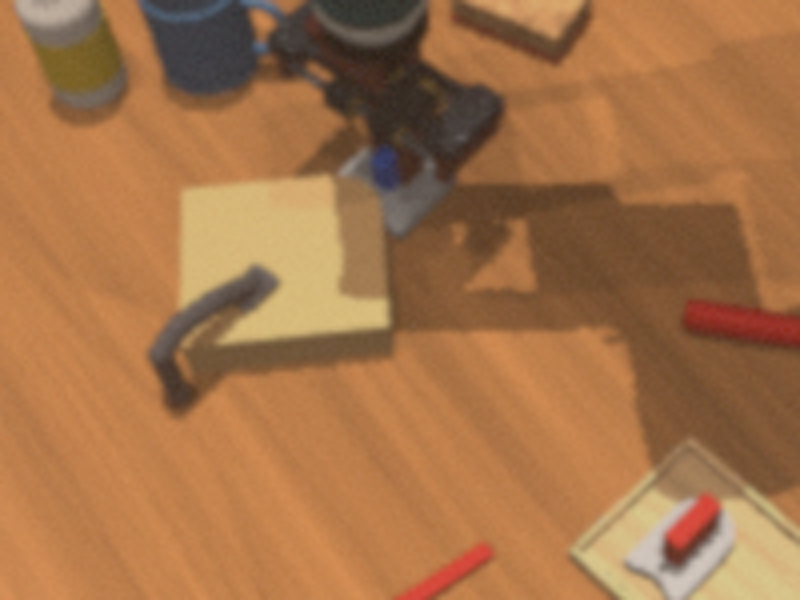

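The slide direction shows contact still on the −y horn, so the leaf sits slightly too far to +y. I'll keep walking sideways at light pressure to find the deepest point.

```bash
python3 - <<'E'
from n import *
b=np.load('b.npy');bt=np.load('bt.npy')
u=np.array([np.cos(PHI),np.sin(PHI)]);v=np.array([-u[1],u[0]])
back=0.001
for lat in (-0.0016,-0.002,-0.0024,-0.0028,-0.0032,-0.0036):
    p,q=pose(C0,PHI,back,0.018,lat); servo_line(p,q,rate=0.01); sleep(0.05)
    f=F(b,PHI,4); P=np.array(current_position())
    if f[0]>-3.5: back-=0.0004
    print(lat,round(back*1e3,2),'F',f.round(2),'tz',(np.array(current_torque())-bt)[2].round(3),'along',((C0-P[:2])@u*1e3).round(2),'lat',((P[:2]-C0)@v*1e3).round(2),'z',P[2].round(4),round(current_clock(),2))
    if abs(f[0])>9 or f[1]>2.5: break
E
```

```text
-0.0016 0.6 F [-2.16  0.28 -0.61] tz 0.065 along 74.55 lat -1.84 z 0.0181 20.2
-0.002 0.2 F [-2.77  1.05  1.12] tz 0.005 along 74.53 lat -1.91 z 0.0181 20.53
-0.0024 0.2 F [-3.85  1.61  1.9 ] tz 0.124 along 74.55 lat -2.06 z 0.0179 20.87
-0.0028 -0.2 F [-3.33  4.35  1.87] tz 0.255 along 74.56 lat -2.24 z 0.0178 21.2
```

The walk stopped hard. The lateral position settled at −1.9 to −2.1 mm with depth 74.55 mm, between a 30° slope on one side and a rising opposite force on the other. That is a snug two-sided nest, so blue fits. Next I'll press square, then slide about 11°.

```bash
cat > slide.py <<'E'
from n import *
b=np.load('b.npy');bt=np.load('bt.npy')
v0=np.array([-np.sin(PHI),np.cos(PHI)])
C=C0-0.00195*v0
st={'back':0.0,'lat':0.0}
def step(th,rate=0.01,n=4,target=6.5):
    p,q=pose(C,th,st['back'],0.018,st['lat']); servo_line(p,q,rate=rate)
    f=F(b,th,n); P=np.array(current_position())
    u=np.array([np.cos(th),np.sin(th)]);v=np.array([-u[1],u[0]])
    print(round(np.rad2deg(th-PHI),1),'bk',round(st['back']*1e3,2),'lt',round(st['lat']*1e3,2),'F',f.round(2),'tz',(np.array(current_torque())-bt)[2].round(3),'along',((C-P[:2])@u*1e3).round(2),'lat',((P[:2]-C)@v*1e3).round(2),'z',P[2].round(4),round(current_clock(),2))
    st['back']-=np.clip((target+f[0])*0.00006,-0.0003,0.00025)
    return f
E
python3 - <<'E'
from slide import *
for i in range(8):
    f=step(PHI,n=6)
    st['lat']-=np.clip(f[1]*0.00004,-0.0002,0.0002)*-1 if abs(f[1])>1 else 0
    if abs(f[0])>10: break
import json; json.dump(st,open('st.json','w'))
E
```

```text
0.0 bk 0.0 lt 0.0 F [-5.49  1.67  0.34] tz 0.095 along 74.5 lat -0.08 z 0.0178 21.5
0.0 bk -0.06 lt 0.07 F [-6.12  1.62  1.18] tz 0.101 along 74.5 lat -0.08 z 0.0178 21.8
0.0 bk -0.08 lt 0.13 F [-6.11  1.04  0.78] tz 0.084 along 74.48 lat -0.07 z 0.0179 22.1
0.0 bk -0.11 lt 0.17 F [-5.78  0.68  1.14] tz 0.117 along 74.51 lat -0.07 z 0.0178 22.4
0.0 bk -0.15 lt 0.17 F [-6.45  0.65  1.19] tz 0.175 along 74.51 lat -0.07 z 0.0179 22.7
0.0 bk -0.15 lt 0.17 F [-6.77  0.49  0.98] tz 0.145 along 74.47 lat -0.09 z 0.0179 23.0
0.0 bk -0.14 lt 0.17 F [-6.36  0.71  0.85] tz 0.198 along 74.47 lat -0.08 z 0.0179 23.3
0.0 bk -0.15 lt 0.17 F [-6.23  0.86  0.99] tz 0.143 along 74.48 lat -0.05 z 0.0179 23.6
```

It was pressed steadily at about 6.2 N for 2 s, with lateral position locked (within 0.04 mm). Next comes the slide.

```bash
python3 - <<'E'
from slide import *
import json; st.update(json.load(open('st.json')))
for d in np.arange(1,12.01,1):
    f=step(PHI-np.deg2rad(d),n=3,target=7)
    if np.hypot(f[0],f[1])>10.5: print('stop');break
for i in range(3): f=step(PHI-np.deg2rad(d),n=6,target=6.5)
st['d']=float(d); json.dump(st,open('st.json','w'))
E
```

```text
-1.0 bk -0.16 lt 0.17 F [-6.4   0.54  0.08] tz 0.129 along 74.51 lat -0.05 z 0.0178 23.9
-2.0 bk -0.2 lt 0.17 F [-6.4   0.35  0.3 ] tz 0.129 along 74.49 lat -0.03 z 0.0178 24.2
-3.0 bk -0.23 lt 0.17 F [-6.28  0.45  0.26] tz 0.139 along 74.5 lat -0.0 z 0.0177 24.5
-4.0 bk -0.28 lt 0.17 F [-6.57  0.62  0.02] tz 0.12 along 74.47 lat 0.02 z 0.0177 24.8
-5.0 bk -0.3 lt 0.17 F [-6.7  -0.32  0.39] tz 0.15 along 74.47 lat 0.05 z 0.0177 25.1
-6.0 bk -0.32 lt 0.17 F [-6.62 -0.04 -0.  ] tz 0.087 along 74.48 lat 0.07 z 0.0177 25.4
-7.0 bk -0.34 lt 0.17 F [-6.2  -0.08  0.42] tz 0.013 along 74.47 lat 0.05 z 0.0177 25.7
-8.0 bk -0.39 lt 0.17 F [-6.36  0.19 -0.24] tz 0.084 along 74.49 lat 0.1 z 0.0177 26.0
-9.0 bk -0.43 lt 0.17 F [-6.52 -0.21 -0.41] tz 0.09 along 74.49 lat 0.13 z 0.0177 26.3
-10.0 bk -0.46 lt 0.17 F [-6.49 -0.07  0.21] tz 0.066 along 74.48 lat 0.14 z 0.0177 26.6
-11.0 bk -0.49 lt 0.17 F [-6.15 -0.02 -0.34] tz 0.024 along 74.5 lat 0.18 z 0.0177 26.9
-12.0 bk -0.54 lt 0.17 F [-6.86 -0.34 -0.16] tz 0.084 along 74.48 lat 0.21 z 0.0176 27.2
-12.0 bk -0.55 lt 0.17 F [-6.48 -0.35 -0.2 ] tz 0.055 along 74.5 lat 0.23 z 0.0176 27.5
-12.0 bk -0.55 lt 0.17 F [-6.72  0.04  0.19] tz 0.049 along 74.52 lat 0.22 z 0.0177 27.8
-12.0 bk -0.54 lt 0.17 F [-6.29  0.18  0.39] tz 0.081 along 74.5 lat 0.21 z 0.0176 28.1
```

The depth stayed within 74.47–74.52 mm over the full 12° at 6–7 N, so the leaf stayed nested. Next I'll ease the pressure, lower onto the bench and release.

```bash
python3 - <<'E'
from slide import *
import json; st.update(json.load(open('st.json')))
th=PHI-np.deg2rad(12)
for i in range(3): st_b=st['back']; f=step(th,target=2.5,n=4)
p,q=pose(C,th,st['back'],0.012,st['lat'])
h=servo_line(p,q,rate=0.006,contact_N=3)
print('down',h,np.round(current_position(),4),F(b,th),round(current_clock(),2))
move_gripper(0.04)
print('open',current_finger_gap(),F(b,th),np.round(current_position(),4))
x=list(current_position()); x[2]=0.16
servo_line(x,q,rate=0.12)
# look from a pulled-back place
p,q=pose(C,PHI,-0.05,0.20); move_ptp(p,q); sleep(0.2)
c=capture('wrist');save(c,'w6'); import pickle; pickle.dump(c,open('w6.pkl','wb'))
s=capture('scene');save(s,'s6'); print(current_clock())
E
```

```text
-12.0 bk -0.55 lt 0.17 F [-6.94  0.42 -0.17] tz 0.087 along 74.51 lat 0.23 z 0.0176 28.38
-12.0 bk -0.28 lt 0.17 F [-6.22 -0.28 -1.02] tz 0.027 along 74.5 lat 0.21 z 0.0176 28.67
-12.0 bk -0.06 lt 0.17 F [-5.91 -0.5  -3.19] tz 0.034 along 74.46 lat 0.2 z 0.0177 28.95
down True [ 0.5101 -0.1744  0.0171] [-0.42270657 -0.27289463 -0.12679727] 29.25
open 0.04019495289080208 [-0.35972344 -0.31360623  2.09970533] [ 0.507  -0.1731  0.0159]
31.9
```

View pics/w6.png

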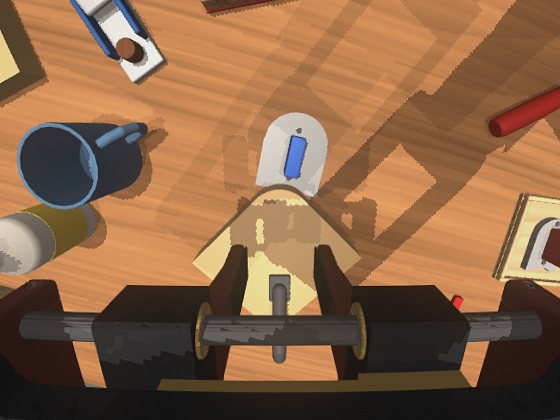

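View pics/s6.png

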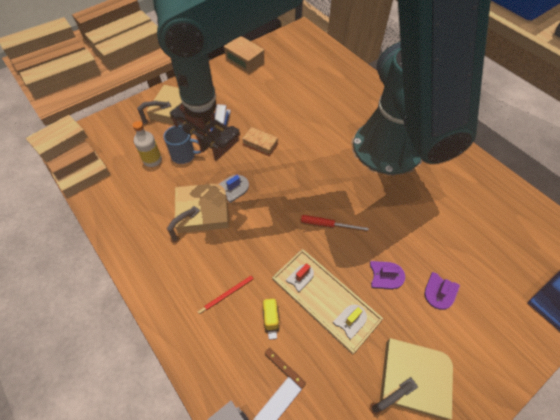

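The wrist view shows the blue leaf at the corner (fin at (295,157), arc edge at (285,190)), but the tool moved back about 3 mm around the release, so I'll measure the nest.

```bash
cat > chk.py <<'E'
from fit import *
def leaf(c,pr=True):
    P=cloud(c)
    k=(P[...,2]>.036)&(P[...,2]<.056)&(P[...,1]>-0.24)&(P[...,1]<-0.13)&(P[...,0]>0.46)&(P[...,0]<0.545)
    nl,l,s,_=cv2.connectedComponentsWithStats(k.astype(np.uint8)); j=1+np.argmax(s[1:,4])
    p=P[l==j]; zt=np.median(p[:,2]); p=p[np.abs(p[:,2]-zt)<0.003]
    r=cv2.minAreaRect((p[:,:2]*1000).astype(np.float32))
    m,ct,zz=board_pts(c,.038); q=on_plane(c,ct[ct[:,1]<330],0.038)[:,:2]
    g,kk,e=fit(q,[0.5855,-0.171,0.26,0.038])
    k2=np.abs(sdf(g,q))<0.006
    g38=least_squares(lambda s:sdf([*s,0.038],q[kk]),g[:3]).x
    (cx,cy),(w,h),a=r
    if h>w: a-=90; 
    th=np.deg2rad(a); f=np.array([cx,cy])/1000; arc=f+0.074*np.array([np.cos(th),np.sin(th)])
    d=arc-g38[:2];
    print('fin',np.round(r[0],1),np.round(r[1],1),'yaw',round(a,1),'ztop',zt.round(4),'board',g38[:2].round(4),np.rad2deg(g38[2]).round(1),'r',g[3].round(4),'arc-C mm',(d*1000).round(1),'off-diag',round(a-np.rad2deg(g38[2]),1))
    # plate tilt
    k3=(P[...,2]>.004)&(P[...,2]<.02)&(np.hypot(P[...,0]-f[0],P[...,1]-f[1])<0.045)
    hsv=cv2.cvtColor(c['image'],cv2.COLOR_BGR2HSV); k3&=hsv[...,1]<60
    A=P[k3]; s=np.linalg.lstsq(np.c_[A[:,:2],np.ones(len(A))],A[:,2],rcond=None)[0]; print('plate z',A[:,2].mean().round(4),'slope',s[:2].round(3),len(A))
    return f,th,g38
E
python3 - <<'E'
from chk import *
import pickle
leaf(pickle.load(open('w6.pkl','rb')))
c=capture('wrist'); 
cv2.imwrite('pics/z7.png',cv2.resize(c['image'][95:235,215:375],(800,700))[:600]); 
print(current_force())
E
```

```text
fin [ 510.1 -173.1] [43.3 16. ] yaw 3.1 ztop 0.0455 board [ 0.5847 -0.1705] 14.5 r 0.037 arc-C mm [-0.7  1.4] off-diag -11.5
plate z 0.0096 slope [ 0.001 -0.   ] 3394
[ 1.21980669 -0.31443752  0.53826097]
```

View pics/z7.png

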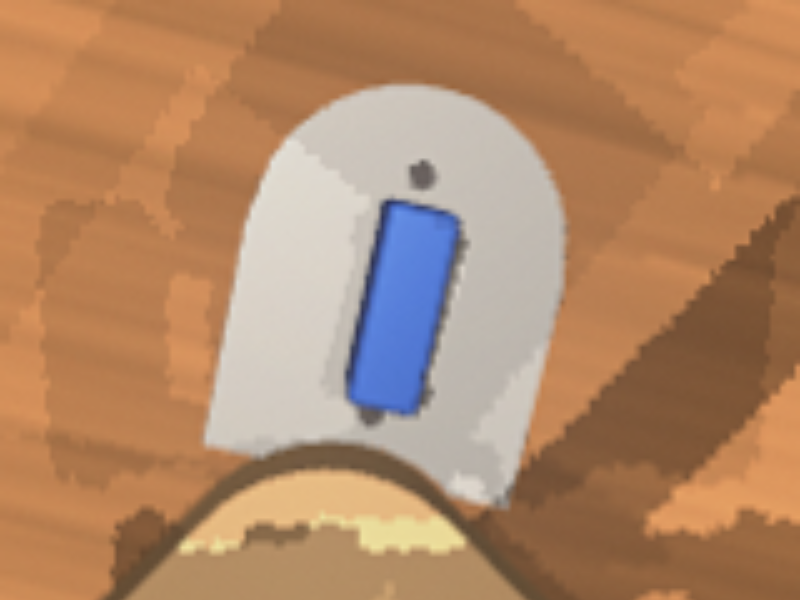

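Vision puts the arc centre about 1.5 mm off (±1.5 mm), flat at z≈0. Against the contact-derived centre it could be about 2.4 mm, which is too marginal. The contact stop seems to back the arm off and dragged the leaf. I'll regrasp, re-nest with plain steps (no contact stop), and open while lightly pressed.

```bash
python3 - <<'E'
from slide import *
th=np.deg2rad(3.1); u=np.array([np.cos(th),np.sin(th)]);v=np.array([-u[1],u[0]]); q=qdown(th+np.pi/2)
f0=np.array([0.5101,-0.1731])-0.0005*u
move_ptp([*f0,0.10],q)
servo_line([*f0,0.03],q,rate=0.08); sleep(0.1)
b[:]=np.mean([np.array(current_force()) for _ in range(8)],0); bt[:]=np.array(current_torque())
servo_line([*f0,0.0165],q,rate=0.03)
print('z',np.round(current_position(),4),F(b,th))
move_gripper(0.0); print('gap',current_finger_gap(),F(b,th),np.round(current_position(),4),round(current_clock(),2))
d=f0-C; back=-(d@u)-L; lat=d@v; print('start back',back,'lat',lat)
lat_t=0.0
n=6
for i in range(1,n+1):
    bk=back+(0.0006-back)*i/n; lt=lat+(lat_t-lat)*i/n
    p,_=pose(C,th,bk,0.0165,lt); servo_line(p,q,rate=0.008)
    f=F(b,th,4); P=np.array(current_position())
    print(round(bk*1e3,2),round(lt*1e3,2),'F',f.round(2),'along',((C-P[:2])@u*1e3).round(2),'lat',((P[:2]-C)@v*1e3).round(2),'z',P[2].round(4),round(current_clock(),2))
    if f[0]<-6 or abs(f[1])>5: break
np.save('rn.npy',[bk,lt]);np.save('b2.npy',b)
E
```

```text
z [ 0.5095 -0.1731  0.0163] [ 0.77727618 -0.11189035  0.00387195]
gap 0.01569858679171175 [ 0.33336398 -0.78861756  1.01635636] [ 0.5097 -0.1732  0.0166] 34.78
start back 0.001903402139597249 lat 0.0020643025992359183
1.69 1.72 F [-0.36  0.86  3.73] along 75.8 lat 1.97 z 0.0166 35.07
1.47 1.38 F [-0.75  2.62  5.24] along 75.8 lat 1.93 z 0.0166 35.35
1.25 1.03 F [-0.98  3.88  6.42] along 75.8 lat 1.91 z 0.0166 35.63
1.03 0.69 F [-1.29  4.42  6.76] along 75.73 lat 1.67 z 0.0166 35.92
0.82 0.34 F [-1.63  4.4   7.29] along 75.65 lat 1.46 z 0.0166 36.2
0.6 0.0 F [-2.18  4.44  7.72] along 75.56 lat 1.21 z 0.0166 36.48
```

Downward preload makes the leaf drag on the bench, so I'll lift it about 1 mm, nest it there, then lower.

```bash
python3 - <<'E'
from slide import *
b[:]=np.load('b2.npy'); bk,lt=np.load('rn.npy')
th=np.deg2rad(3.1); u=np.array([np.cos(th),np.sin(th)]);v=np.array([-u[1],u[0]]); q=qdown(th+np.pi/2)
def go(bk,lt,z,rate=0.008,n=4):
    p,_=pose(C,th,bk,z,lt); servo_line(p,q,rate=rate)
    f=F(b,th,n); P=np.array(current_position())
    print(round(bk*1e3,2),round(lt*1e3,2),'F',f.round(2),'along',((C-P[:2])@u*1e3).round(2),'lat',((P[:2]-C)@v*1e3).round(2),'z',P[2].round(4),round(current_clock(),2))
    return f
go(bk,lt,0.0185)
for i in range(7):
    f=go(bk,lt,0.0185,n=5)
    bk-=np.clip((4.5+f[0])*0.00008,-0.0003,0.0003)
    if abs(f[1])>0.8: lt+=np.clip(f[1]*0.00005,-0.0003,0.0003)
np.save('rn.npy',[bk,lt])
E
```

```text
0.6 0.0 F [ 0.03 -0.49 -2.63] along 74.58 lat -0.17 z 0.0183 36.92
0.6 0.0 F [ 1.07 -0.15 -2.32] along 74.62 lat -0.03 z 0.0184 37.21
0.3 0.0 F [ 0.64 -0.03 -2.49] along 74.3 lat 0.02 z 0.0185 37.5
-0.0 0.0 F [ 0.18 -0.59 -2.09] along 74.17 lat 0.09 z 0.0185 37.79
-0.3 0.0 F [-1.34 -0.36 -1.73] along 74.1 lat 0.2 z 0.0184 38.08
-0.55 0.0 F [-2.91 -1.09 -0.63] along 74.05 lat 0.19 z 0.0184 38.38
-0.68 -0.05 F [-4.83 -0.66  0.95] along 74.03 lat 0.18 z 0.0184 38.67
-0.65 -0.05 F [-4.88 -0.32  0.35] along 74.03 lat 0.18 z 0.0184 38.96
```

```bash
python3 - <<'E'
from slide import *
b[:]=np.load('b2.npy'); bk,lt=np.load('rn.npy')
th=np.deg2rad(3.1); u=np.array([np.cos(th),np.sin(th)]);v=np.array([-u[1],u[0]]); q=qdown(th+np.pi/2)
def go(bk,lt,z,rate=0.006,n=4):
    p,_=pose(C,th,bk,z,lt); servo_line(p,q,rate=rate)
    f=F(b,th,n); P=np.array(current_position())
    print(round(bk*1e3,2),round(lt*1e3,2),'F',f.round(2),'along',((C-P[:2])@u*1e3).round(2),'lat',((P[:2]-C)@v*1e3).round(2),'z',P[2].round(4),round(current_clock(),2))
    return f
bk+=0.0001
for z in np.arange(0.0180,0.0155,-0.0004):
    f=go(bk,lt,z)
    if f[2]>4 or z<0.0164: break
move_gripper(0.03); P=np.array(current_position())
print('open',current_finger_gap(),'along',((C-P[:2])@u*1e3).round(2),'lat',((P[:2]-C)@v*1e3).round(2),F(b,th))
x=list(P); x[2]=0.10; servo_line(x,q,rate=0.1)
import pickle
from chk import *
p,q=pose(C,PHI,-0.05,0.20); move_ptp(p,q); sleep(0.2)
c=capture('wrist'); save(c,'w8'); leaf(c)
cv2.imwrite('pics/z8.png',cv2.resize(c['image'][95:235,215:375],(800,700))[:600])
print(current_clock())
E
```

```text
-0.52 -0.05 F [-4.99 -0.42  0.74] along 74.07 lat 0.2 z 0.0179 39.24
-0.52 -0.05 F [-4.34  0.14  0.43] along 74.06 lat 0.22 z 0.0175 39.52
-0.52 -0.05 F [-4.69 -0.26  0.56] along 74.06 lat 0.19 z 0.0171 39.81
-0.52 -0.05 F [-4.99  0.3   0.46] along 74.02 lat 0.2 z 0.0167 40.09
-0.52 -0.05 F [-5.62 -0.29  4.28] along 74.05 lat 0.23 z 0.0166 40.38
open 0.029652366638254175 along 72.91 lat -0.29 [ 0.48554378 -0.47000579  0.0049277 ]
fin [ 511.7 -174. ] [43.1 16.1] yaw 3.2 ztop 0.0455 board [ 0.5847 -0.1706] 14.6 r 0.0372 arc-C mm [1.  0.7] off-diag -11.4
plate z 0.0096 slope [0.001 0.   ] 3437
42.6333
```

View pics/z8.png

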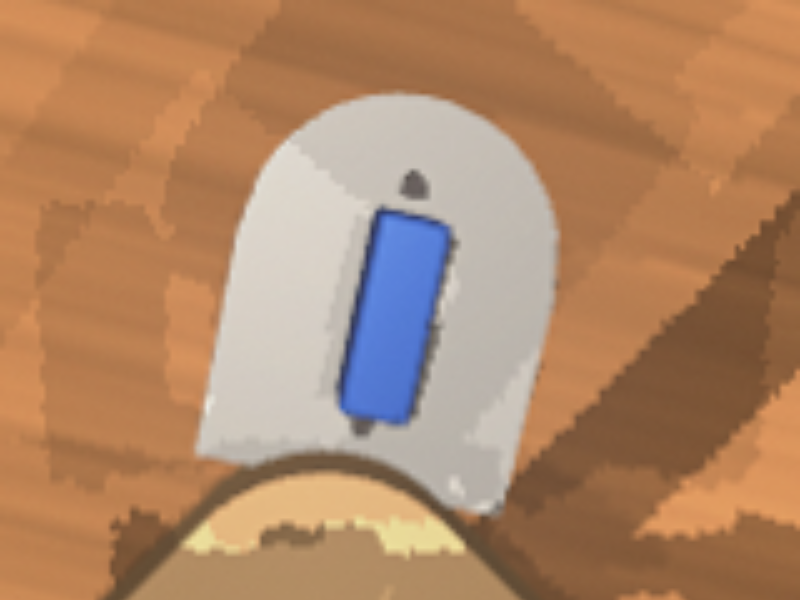

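The leaf now sits at the contact-derived nest: fin (511.7,−174.0) against the expected (511.6,−174.8), flat at z≈0, 11.4° off the diagonal. I'll do one check from another viewpoint, plus the tray, before handing in.

```bash
python3 - <<'E'
from chk import *
move_ptp([0.57,-0.12,0.22],qdown(np.deg2rad(60))); sleep(0.2)
c=capture('wrist'); save(c,'w9'); leaf(c)
move_ptp([0.55,0.10,0.28],qdown(np.deg2rad(90))); sleep(0.2)
for n in ('scene','side'):
    c=capture(n);save(c,n+'9');P=cloud(c)
    for q in ['leaf_red','leaf_yellow','leaf_blue','pencil','tape_measure','screwdriver','mug','glue_bottle','try_square','block_plane','sanding_block']:
        for s in silhouettes(n,q)[:3]:
            p=P[s['region']]; p=p[~np.isnan(p[:,0])]
            if len(p)and s['conf']>.55: print(n,q,round(s['conf'],2),np.median(p,0).round(3),'hi z',np.percentile(p[:,2],97).round(3))
print(current_clock())
E
```

```text
fin [ 512.1 -174.6] [44.3 16.3] yaw 3.6 ztop 0.0454 board [ 0.5851 -0.169 ] 15.0 r 0.0383 arc-C mm [ 0.8 -0.9] off-diag -11.4
plate z 0.0097 slope [ 0.002 -0.001] 2726
scene leaf_yellow 0.85 [0.51  0.362 0.017] hi z 0.054
scene leaf_blue 0.97 [0.346 0.331 0.011] hi z 0.047
scene leaf_blue 0.71 [0.267 0.449 0.011] hi z 0.047
scene leaf_blue 0.56 [ 0.513 -0.167  0.012] hi z 0.048
scene pencil 0.61 [0.713 0.105 0.008] hi z 0.012
scene tape_measure 0.82 [0.673 0.24  0.057] hi z 0.062
scene tape_measure 0.68 [ 0.667 -0.413  0.09 ] hi z 0.167
scene screwdriver 0.76 [0.379 0.094 0.021] hi z 0.029
scene glue_bottle 0.76 [ 0.667 -0.412  0.092] hi z 0.167
scene try_square 0.76 [0.739 0.39  0.012] hi z 0.021
scene block_plane 0.95 [ 0.41  -0.41   0.031] hi z 0.055
side leaf_red 0.68 [0.532 0.198 0.019] hi z 0.054
side leaf_yellow 0.82 [0.501 0.369 0.017] hi z 0.053
side leaf_blue 0.9 [0.342 0.341 0.011] hi z 0.047
side leaf_blue 0.84 [ 0.507 -0.165  0.012] hi z 0.046
side leaf_blue 0.79 [0.26  0.46  0.011] hi z 0.047
side tape_measure 0.73 [0.664 0.247 0.039] hi z 0.061
side tape_measure 0.62 [0.376 0.094 0.02 ] hi z 0.028
side glue_bottle 0.59 [ 0.662 -0.409  0.066] hi z 0.165
side try_square 0.85 [0.753 0.398 0.011] hi z 0.02
side block_plane 0.82 [ 0.405 -0.406  0.023] hi z 0.053
side sanding_block 0.84 [ 0.336 -0.247  0.031] hi z 0.037
46.05
```

View pics/scene9.png

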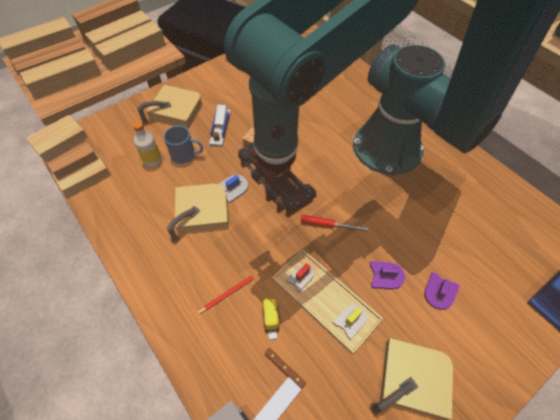

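The scene shows blue nested at the board (234,184), red and yellow in the tray (303,272) and (352,318), and the bystanders where they were. The robot is clear of everything, so I'll hand in.

```bash
python3 -c "
from bench import *
print(current_force(),current_clock()); print(close_job())"
```

```text
[-0.3339194   0.17380332  0.18033883] 46.05
the job is handed in; nothing more can be done
None
```

The blue leaf (radius 38) fits the middle board's corner. I left it nested there, flat on the bench, about 11.4° off the diagonal. The job was handed in at 46 s; no verdict is reported.

**Choosing the leaf:** Fits to the wrist pictures gave a corner radius of 37 to 41 mm, so I tried blue first. It seated snugly against both horns, so I never tried red or yellow on the board; they stayed in the tray untouched.

**Pressing and sliding:**
- **Press:** It was held square at about 6 N for 2 s.
- **Slide:** It was turned 12° round the corner at 6 to 7 N. The depth stayed within about 0.05 mm and the sideways position drifted about 0.3 mm.

**Problem on the way:** At the first release the tool backed off and dragged the leaf about 2.4 mm off the nest, close to the 2.5 mm limit. I regrasped it, pressed it home at 4 to 5 N, lowered it and released again.

**Last checks:**
- **Nest:** The two views put the arc centres 1.2 mm apart each, in differing directions, which is within camera error. Against the centre found by contact, the fin sits within about 0.8 mm. The plate is level on the bench.
- **Other things:** Red and yellow are still in the tray. Every bystander the networks reported at the end was within about 13 mm of its first reading, which is their measuring scatter. The mug was not reported in the last pictures, but it stands unchanged in the view.

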